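# Block the hand slicer for storage

## Robot

A 6-joint arm with a two-finger parallel gripper is mounted at the origin on a cart in front of the work surface, level with it; the furniture and walls round the work are solid. World frame = base frame: x ahead of the robot, y to its left, z up, the work surface at z = 0. Lengths are in m, angles in degrees, forces in N, time in s.
With the tool pointing down it reaches from about 0.4 to 0.825 m from the base axis. Payload 7 kg.
Tool frame: the origin (TCP) lies midway between the tips of the shut fingers; the grasp point (between the pads) lies 19 mm behind it (hold_point_z is the distance from the TCP to the grasp point, in m); z points along the fingers, y is the line along which they close (so a half turn about z gives the same grasp; the last joint's range is limited). The gripper opens to 88 mm and grips with 3 to 60 N. Pads are 19 mm wide; open, the fingers measure 130 mm over their backs; the gripper's body (78 mm by 193 mm) begins 47 mm behind the grasp point.
Start: joints at [-55.457, 20.546, 0.682, 0, -70.136, -16.507], TCP at [0.209, -0.642, 0.227] pointing down, gripper open.
Joint ranges: [-176.03, 176.03], [-82.01, 121.73], [-58.28, 71.71], [-173.87, 95.51], [-174.79, -0.11], [-173.66, 173.66]. Speed limits (degrees/s): [136.94, 136.94, 172.46, 180, 180, 180].

## Interface

Orientations are given as [roll, pitch, yaw] about the fixed x, y, z axes, in that order (R = Rz(yaw) Ry(pitch) Rx(roll)).
In Python, from plant import get_state, capture, close_job, hold_point_z gives the robot as it stands.
- The arm moves only by the shell command python3 -m inch 'ROWS' [FORCE]. ROWS is text: rows parted by semicolons, each of 5 numbers parted by spaces: the shift along the tool's x, y, z normalised to -1 to 1, where 1 is 0.15 m, then the turn about the tool's z normalised to -1 to 1, where 1 is 360 degrees, then the opening, from 0 (shut) to 1 (fully open). In form: tx ty tz spin grip; .... A call has exactly 8 rows; each row shifts and turns the commanded pose from where the row before left it, along the tool's axes as they then stand; what a row does not reach is not made up. A row lasts 1/8 s, in which the tool goes at most 62.5 mm and 10.7 degrees, less where a joint would pass 70% of its speed; a pose out of reach is approached as far as the arm can. A call with a number of a shift or a turn outside -1 to 1 is refused whole. A call with a gripper value outside its range is refused whole. The fingers move at their own pace and stop on an object; FORCE is the grip in N (left out, the last holds). Time passes only in rows, so rows that do not move let the fingers close, or fill a call up. It gives the time, the measured TCP pose, the force, the opening and the grip force at its end, in the units of the state.
- get_state(): the state, without advancing time (a new reading comes with each control period).
- capture(name): name is "scene" or "side" or "wrist"; returns a dict with "color" (400x640x3 uint8, blue, green, red), "mtx" (3x3 intrinsics, pixels), "dist_coeffs" ([k1, k2, p1, p2, k3] as OpenCV has them; the pictures are not rectified), "R" (3x3) and "t" (3): a world point X has camera coordinates R X + t. Camera axes: x right, y down, z forward; pixel columns grow to the right and rows downward; lengths in m; the calibration is good to about 2 mm. A picture is of the moment at which its call begins. There is no depth.
- close_job(): hands the job in; it is judged then, once.
The state is a dict: "time_s": time; "joints": joint angles; "qd": joint speeds; "joint_torque": joint torques, N m; "tcp_pos": TCP position; "eef_rot": TCP orientation; "contact_force": force on the tool from outside, world axes, zero at the start; "moment": the same for the moment, N m; "gripper_width": finger opening in m; "gripper_force": force on a finger pad.
Only numpy, scipy, OpenCV 4.12 (cv2) and the standard library are available. Lean on these libraries where they do the work, as an engineer would, in place of code of your own. Each camera call takes 0.05 s, during which the arm holds its last target. There are 200 camera calls.

## Task

Secure the hand slicer for storage: take the thick white spacer block out of the drying rack and push it into the narrow gap between the slicer's pusher and its blade frame, fully home against the stop at the far end. The rack holds the block by its sides, so first stand it upright on the worktop and let go of it, then take it again across its thickness. Leave the thin block in the rack and everything else where it stands.

Things in the scene. Friction and masses are not known exactly. Their poses are not given: they have to be found in the camera images.
- spacer: Thick white plastic spacer block, loose: 66 mm long (its x), 24 mm thick (y), 44 mm tall (z), edges rounded, about 0.1 kg, the same end for end. Origin: centre of its underside. Starts upright in one of the rack's two slots, its underside 8 mm above the worktop. In the slicer's gap it has about 1.2 mm to spare on each side.
- thin_spacer: Second white plastic block, loose: 66 mm long (x), only 14 mm thick (y), 44 mm tall (z), about 0.06 kg; origin at the centre of its underside. It stands in the rack's other slot and stays there.
- rack: Grey plastic drying rack, fixed, base 56 (x) by 100 mm (y), 8 mm thick. Two slots along its x, at y = -25 and +25 mm, each 28 mm wide between 5 mm cheeks, 56 mm long, tops 50 mm above the worktop. A block in it lies along its slot; the cheeks hide its sides, its two ends stand 5 mm out and are free: take it by the ends from above. Origin: centre of the underside.
- slicer: Steel hand slicer, fixed, 78 mm deep (its x), 230 mm wide (its y), at most 71 mm high. The gap between pusher (+y) and blade frame (-y) runs along x; its floor, the base plate's top from x = -36 mm on, is 14 mm above the worktop. The only entrance faces -x, roughly to the robot. Origin: on the worktop under the middle of the gap.
- slicer_mouth (a point): On the gap's floor, midway between the walls, where the parallel walls begin (slicer x = -25 mm). x axis points into the gap, z up. From here the gap is 26.5 mm wide, 48 mm high under a cover plate and 50 mm long to the stop. Before it are flared lips, 8 mm long, that open to 36 mm.
- slicer_home (a point): Where the thick block's origin (centre of its underside) lies when the block is fully home: on the gap's floor, 17 mm inside slicer_mouth. x axis points into the gap. The block's rear end then still stands 8 mm out in front of the flared lips.
- salt_shaker: Salt shaker, loose, 44 mm across, 90 mm tall, upright on the worktop near its front right corner; origin at the centre of its underside. A bystander.
- tumbler: Empty clear drinking glass, loose, 81 mm across, 91 mm tall, upright on the worktop behind the rack; origin at the centre of its underside. A bystander.

How it is judged:
By the outcome, as a careful person would: the job done as asked, in the order asked, and still so for the second after the job is handed in, with the robot touching nothing.
It also fails if it takes over 67 s, if anything falls off the work surface, if the arm or the gripper's body presses on something with over 40 N, if the wrist force passes 120 N, or if a joint passes its speed limit or range.

## Working session

There is one attempt and no reset: what is moved stays moved. The work goes in short steps, Python scripts to look and compute and a shell command to move; the robot and the scene stay as the last step left them, time stands still between calls to the robot, and variables do not carry over. Pictures are saved under pics/ and viewed, at most 10 in all, crops included, and the job is handed in when it is done.

```bash
ls; mkdir -p pics; python3 - <<'E'
from plant import get_state,capture,hold_point_z
import cv2,pickle
s=get_state();print(s,hold_point_z)
for n in("scene","side"):
    c=capture(n);cv2.imwrite(f"pics/{n}0.png",c["color"]);pickle.dump(c,open(f"{n}0.pkl","wb"));print(n,c["mtx"].tolist(),c["dist_coeffs"],(-c["R"].T@c["t"]))
E
```

```text
pics
{'time_s': 0.0, 'joints': array([-5.54560803e+01,  2.05884323e+01,  6.34829330e-01, -1.98288560e-02,
       -7.01358535e+01, -1.65064021e+01]), 'qd': array([-0.04553353,  0.06539344,  0.00535063, -0.08682705,  0.06236443,
        0.03564797]), 'joint_torque': array([-5.38078948e-04, -5.82715917e+01,  2.93045139e+01,  6.99713096e+00,
        6.86232830e-03, -1.04515620e-04]), 'tcp_pos': array([ 0.20882692, -0.64137869,  0.22566551]), 'eef_rot': array([ 1.79908933e+02, -7.54652956e-03, -1.61969229e+02]), 'contact_force': array([-0.7485166 , -0.57720577, -1.04681059]), 'moment': array([-0.03484188, -0.03625568, -0.00586157]), 'gripper_force': 0.0, 'gripper_width': 0.08723138680371473} 0.0188
scene [[518.8454620044174, 0.0, 314.77123497905785], [0.0, 518.8454620044174, 197.57113005820116], [0.0, 0.0, 1.0]] [-0.11217286  0.          0.          0.          0.        ] [0.02861985 0.98368275 0.74665701]
side [[457.0467570383937, 0.0, 320.08421283525723], [0.0, 457.0467570383937, 196.272438173421], [0.0, 0.0, 1.0]] [-0.06049714  0.          0.          0.          0.        ] [-0.02543595  0.7426956   0.59728766]
```

View pics/scene0.png

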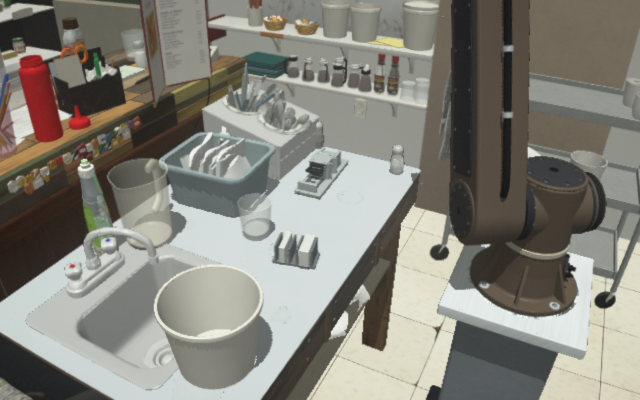

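View pics/side0.png

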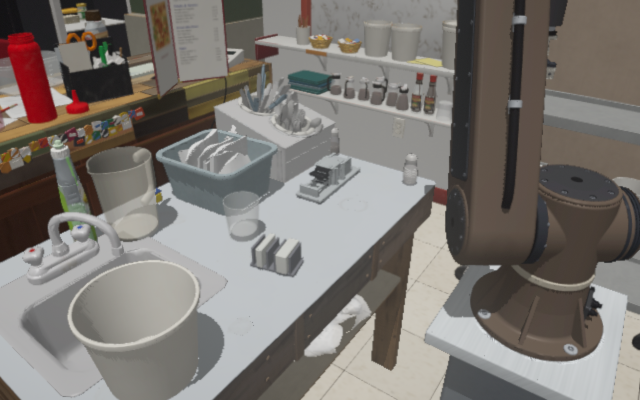

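The scene view shows the rack with two white blocks at about (296,248), the slicer at (322,172), the tumbler at (256,215) and the shaker at (397,160). The side view shows the rack at (276,255) and the slicer at (330,177). Next I'll enlarge both objects and cast rough rays.

```bash
cat > h.py <<'E'
import cv2,numpy as np,pickle
def ray(c,uv):
    p=cv2.undistortPoints(np.array([[uv]],float),c["mtx"],c["dist_coeffs"])[0,0]
    return -c["R"].T@c["t"], c["R"].T@np.array([p[0],p[1],1.])
def plane(c,uv,z):
    o,d=ray(c,uv); return o+d*(z-o[2])/d[2]
def tri(obs):
    A=0;b=0
    for c,uv in obs:
        o,d=ray(c,uv);d=d/np.linalg.norm(d);P=np.eye(3)-np.outer(d,d);A=A+P;b=b+P@o
    return np.linalg.solve(A,b)
def proj(c,X):
    return cv2.projectPoints(np.atleast_2d(np.array(X,float)),cv2.Rodrigues(c["R"])[0],c["t"],c["mtx"],c["dist_coeffs"])[0][:,0]
E
python3 - <<'E'
from h import *
sc=pickle.load(open("scene0.pkl","rb"));sd=pickle.load(open("side0.pkl","rb"))
def crop(c,x,y,w,h):return cv2.resize(c["color"][y:y+h,x:x+w],(400,300),interpolation=cv2.INTER_CUBIC)
m=np.vstack([np.hstack([crop(sc,265,220,64,48),crop(sc,290,143,64,48)]),np.hstack([crop(sd,244,225,64,48),crop(sd,294,148,64,48)])])
cv2.imwrite("pics/m0.png",m)
for n,c,L in(("scene",sc,[(296,248),(322,172),(256,235),(397,172)]),("side",sd,[(276,255),(330,177),(243,234),(410,184)])):
    for uv in L: print(n,uv,plane(c,uv,.02).round(3))
E
```

```text
scene (296, 248) [0.489 0.152 0.02 ]
scene (322, 172) [ 0.595 -0.198  0.02 ]
scene (256, 235) [0.597 0.152 0.02 ]
scene (397, 172) [ 0.403 -0.301  0.02 ]
side (276, 255) [0.485 0.162 0.02 ]
side (330, 177) [ 0.592 -0.2    0.02 ]
side (243, 234) [0.594 0.146 0.02 ]
side (410, 184) [ 0.393 -0.293  0.02 ]
```

View pics/m0.png

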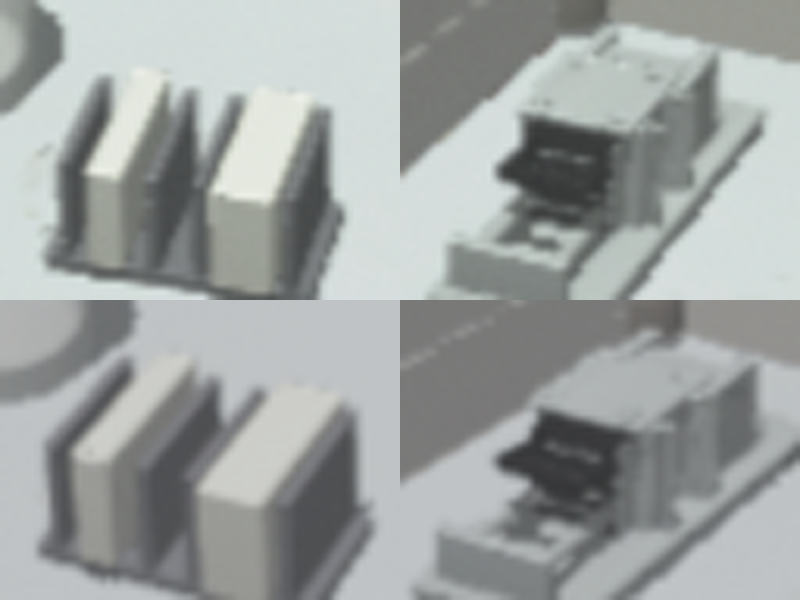

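The zoomed crops show the thick block in the slot nearer the robot. Its top corners in the scene crop are at about (213,193), (278,200), (315,97) and (258,90). The dark opening is on the slicer's pusher side.

```bash
cat >> h.py <<'E'
def go(x,y,z,yaw):
    from plant import get_state
    s=get_state();p=s["tcp_pos"];a=s["eef_rot"]
    from scipy.spatial.transform import Rotation as R
    M=R.from_euler("xyz",a,degrees=True).as_matrix();d=M.T@(np.array([x,y,z])-p)
    dy=-((yaw-a[2]+180)%360-180)
    print("pos",p.round(4),"rot",a.round(2),"| units",(d/.15).round(4),"spin",dy/360,"min rows",np.linalg.norm(d)/.0625,abs(dy)/10.7)
E
python3 - <<'E'
from h import *
from plant import capture
sc=pickle.load(open("scene0.pkl","rb"));sd=pickle.load(open("side0.pkl","rb"))
A=[(213,193),(278,200),(315,97),(258,90)];B=[(200,190),(270,200),(345,98),(270,90)]
for c,L,o in((sc,A,(265,220)),(sd,B,(244,225))):
    P=np.array([plane(c,(o[0]+u/6.25,o[1]+v/6.25),.052)[:2] for u,v in L]);print(P.round(4).tolist(),P.mean(0).round(4),[np.degrees(np.arctan2(*(P[j]-P[i])[::-1])).round(1) for i,j in((3,0),(2,1))])
# slicer base right edge / top plate
for uv in((765-400,115),(635-400,300)): print(plane(sc,(290+uv[0]/6.25,143+uv[1]/6.25),.0).round(3))
w=capture("wrist");from plant import get_state
s=get_state();C=-w["R"].T@w["t"];print("wrist",C,w["R"].round(3).tolist(),w["mtx"][0,0])
go(.52,-.2,.3,-162);go(.49,.15,.3,-162)
E
```

```text
[[0.458, 0.1949], [0.4361, 0.1879], [0.4522, 0.1276], [0.4725, 0.1335]] [0.4547 0.161 ] [np.float64(103.3), np.float64(104.9)]
[[0.4556, 0.1955], [0.4345, 0.1867], [0.4488, 0.1288], [0.4718, 0.1397]] [0.4527 0.1627] [np.float64(106.2), np.float64(103.9)]
[ 0.569 -0.329  0.   ]
[ 0.549 -0.14   0.   ]
wrist [ 0.14117746 -0.66353955  0.38401929] [[-0.309, 0.951, 0.002], [0.917, 0.297, 0.264], [0.251, 0.083, -0.964]] 317.57508121688926
pos [ 0.2088 -0.6415  0.2258] rot [ 1.7993e+02 -1.0000e-02 -1.6197e+02] | units [-2.8834  2.1573 -0.4921] spin 8.090600522565852e-05 min rows 8.72301233898152 0.0027220712038539315
pos [ 0.2088 -0.6415  0.2258] rot [ 1.7993e+02 -1.0000e-02 -1.6197e+02] | units [-3.4154  4.438  -0.4892] spin 8.090600522565852e-05 min rows 13.49129712469265 0.0027220712038539315
```

```bash
R='x'; python3 -m inch '-.18 .135 -.031 0 1;-.18 .135 -.031 0 1;-.18 .135 -.031 0 1;-.18 .135 -.031 0 1;-.18 .135 -.031 0 1;-.18 .135 -.031 0 1;-.18 .135 -.031 0 1;-.18 .135 -.031 0 1' 20; python3 -m inch '-.18 .135 -.031 0 1;-.18 .135 -.031 0 1;-.18 .135 -.031 0 1;-.18 .135 -.031 0 1;-.18 .135 -.031 0 1;-.18 .135 -.031 0 1;-.18 .135 -.031 0 1;0 0 0 0 1'
python3 - <<'E'
from h import *
from plant import capture,get_state
w=capture("wrist");pickle.dump(w,open("w1.pkl","wb"))
cv2.imwrite("pics/w1.png",w["color"])
print(get_state()["joints"]);go(.4537,.162,.2,-165.5)
E
```

```text
time_s: 1.15
tcp_pos: [0.3646, -0.4198, 0.2638]
eef_rot: [180.0, -0.0, -162.0]
contact_force: [0.5, -0.1, 0.4]
gripper_width: 0.0878
gripper_force: 0.0
time_s: 2.15
tcp_pos: [0.5011, -0.226, 0.2963]
eef_rot: [180.0, 0.0, -161.8]
contact_force: [-0.9, 0.0, -0.2]
gripper_width: 0.0875
gripper_force: 0.0
[-3.95241720e+00  6.47469985e+00 -8.83856711e+00 -5.25242727e-03
 -7.47121264e+01 -6.79076833e+01]
pos [ 0.5004 -0.2268  0.2961] rot [ 1.7999e+02 -2.0000e-02 -1.6186e+02] | units [-0.5115  2.5599  0.6409] spin 0.01010698923007038 min rows 6.451168931132168 0.34004823577806886
```

View pics/w1.png

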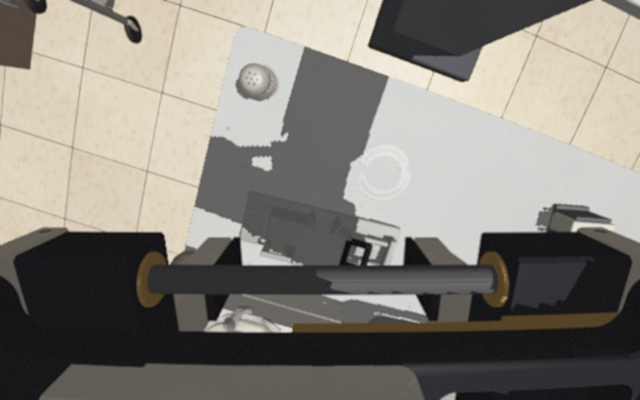

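The wrist view has the slicer half hidden behind the fingers at about (310,235), with the shaker at (256,82). I'll shift the tool forward so the slicer clears the gripper.

```bash
python3 -m inch '-.09 -.005 -.035 0 1;-.09 -.005 -.035 0 1;-.09 -.005 -.035 0 1;-.09 -.005 -.035 0 1;-.09 -.005 -.035 0 1;-.09 -.005 -.035 0 1;-.09 -.005 -.035 0 1;0 0 0 0 1'
python3 - <<'E'
from h import *
from plant import capture,get_state
w=capture("wrist");pickle.dump(w,open("w2.pkl","wb"))
im=w["color"][80:240,200:420];print(get_state()["tcp_pos"])
cv2.imwrite("pics/w2.png",cv2.resize(im,None,fx=3.6,fy=3.6,interpolation=cv2.INTER_CUBIC))
E
```

```text
time_s: 3.2
tcp_pos: [0.5925, -0.203, 0.333]
eef_rot: [-180.0, -0.0, -161.9]
contact_force: [-1.0, -0.0, 0.5]
gripper_width: 0.0876
gripper_force: 0.0
[ 0.59179949 -0.20312551  0.33276722]
```

View pics/w2.png

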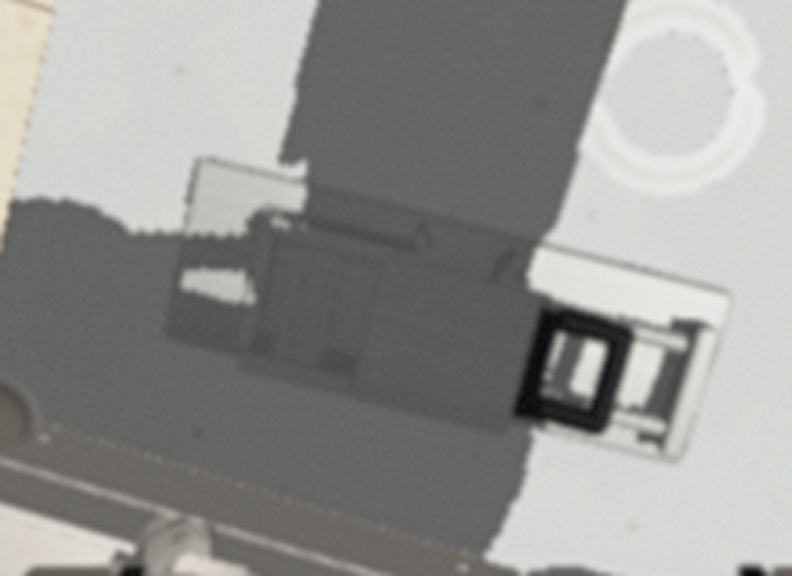

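The base plate corners in the crop are at about (200,157), (732,292), (683,462) and (165,338). The flared lips are near (425,235) and (505,262). I'll brighten that part and zoom in.

```bash
python3 - <<'E'
from h import *
w=pickle.load(open("w2.pkl","rb"))
P=np.array([plane(w,(200+u/3.6,80+v/3.6),.014)[:2] for u,v in[(200,157),(732,292),(683,462),(165,338)]])
print(P.round(4).tolist(),[np.linalg.norm(P[i]-P[i-1]).round(4) for i in range(4)],[np.degrees(np.arctan2(*(a-b)[::-1])).round(2) for a,b in((P[1],P[0]),(P[2],P[3]),(P[3],P[0]),(P[2],P[1]))])
im=w["color"][125:190,265:355].astype(float)
im=np.clip((im-50)*2.2,0,255).astype(np.uint8)
cv2.imwrite("pics/w2b.png",cv2.resize(im,None,fx=8.8,fy=8.8,interpolation=cv2.INTER_CUBIC))
E
```

```text
[[0.5637, -0.3149], [0.5479, -0.0885], [0.6236, -0.0813], [0.6404, -0.3096]] [np.float64(0.0769), np.float64(0.2269), np.float64(0.076), np.float64(0.2289)] [np.float64(93.98), np.float64(94.2), np.float64(3.89), np.float64(5.43)]
```

View pics/w2b.png

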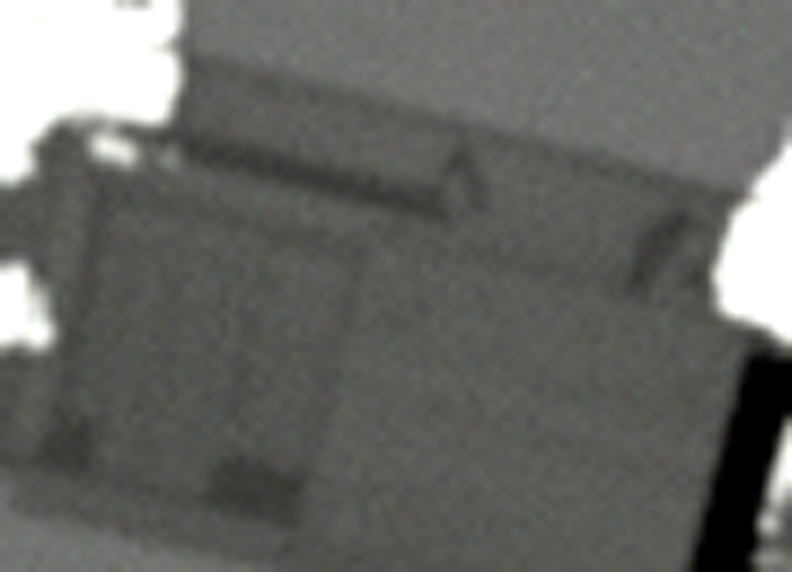

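The lips are now visible. The left one runs from (462,140) to (482,205) and the right one from (685,213) to (638,287), so the gap's middle is near (560,246) at the mouth.

```bash
python3 - <<'E'
from h import *
w=pickle.load(open("w2.pkl","rb"));print("cam",-w["R"].T@w["t"])
th=np.radians(4.2);ex=np.array([np.cos(th),np.sin(th)]);ey=np.array([-ex[1],ex[0]])
base=np.array([plane(w,(200+u/3.6,80+v/3.6),.010)[:2] for u,v in[(200,157),(732,292),(683,462),(165,338)]])
c=base.mean(0);print("base centre",c,"c.ex",c@ex)
for z in(.014,.045,.062):
    Q=np.array([plane(w,(265+u/8.8,125+v/8.8),z)[:2] for u,v in[(462,140),(685,213),(482,205),(638,287)]])
    print(z,((Q-c)@np.c_[ex,ey]).round(4).tolist())
sc=pickle.load(open("scene0.pkl","rb"))
go(.4537,.162,.2,-165.5)
E
```

```text
cam [ 0.52477214 -0.22494027  0.49126605]
base centre [ 0.59448499 -0.19837189] c.ex 0.5783600840769774
0.014 [[-0.0364, -0.0198], [-0.0336, 0.0197], [-0.0266, -0.014], [-0.0195, 0.0151]]
0.045 [[-0.0387, -0.0199], [-0.036, 0.017], [-0.0295, -0.0145], [-0.0229, 0.0127]]
0.062 [[-0.0399, -0.02], [-0.0374, 0.0156], [-0.0311, -0.0147], [-0.0247, 0.0114]]
pos [ 0.5918 -0.2031  0.3328] rot [ 1.7998e+02 -2.0000e-02 -1.6195e+02] | units [0.1207 2.5994 0.8859] spin 0.009864621070109002 min rows 6.597264758545282 0.3318937930130132
```

```bash
python3 -m inch '.015 .37 .127 .0014 1;.015 .37 .127 .0014 1;.015 .37 .127 .0014 1;.015 .37 .127 .0014 1;.015 .37 .127 .0014 1;.015 .37 .127 .0014 1;.015 .37 .127 .0014 1;0 0 0 0 1' 30
python3 - <<'E'
from h import *
from plant import capture
go(.4537,.162,.1,-165.5)
w=capture("wrist");cv2.imwrite("pics/w3.png",w["color"]);pickle.dump(w,open("w3.pkl","wb"))
th=np.radians(104.5);a=np.array([np.cos(th),np.sin(th)]);n=np.array([-a[1],a[0]])
X=[np.r_[np.array([.4537,.162])+i*.033*a+j*.012*n,.052] for i,j in((1,1),(1,-1),(-1,-1),(-1,1))]
print(proj(w,X).round(0).tolist())
E
```

```text
time_s: 4.25
tcp_pos: [0.464, 0.1667, 0.1985]
eef_rot: [-180.0, -0.1, -165.3]
contact_force: [-0.6, 0.5, 0.4]
gripper_width: 0.0878
gripper_force: 0.0
pos [0.464  0.1667 0.1985] rot [-1.7998e+02 -1.1000e-01 -1.6525e+02] | units [ 0.073  -0.0125  0.6568] spin 0.0006839287543287912 min rows 1.58640279356403 0.023010687061529422
[[354.0, 169.0], [354.0, 193.0], [287.0, 193.0], [286.0, 168.0]]
```

View pics/w3.png

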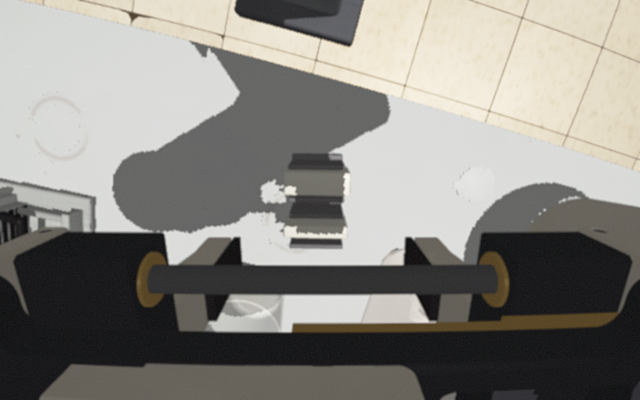

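The wrist view shows the thick block's top from (285,168) to (347,195). That is within about 3 px of the prediction, so I'll descend and grip.

```bash
python3 -m inch '.038 -.013 0 0 1;.038 -.013 .15 0 1;0 0 .2 0 1;0 0 .2 0 1;0 0 .2 0 1;0 0 .2 0 1;0 0 .15 0 1;0 0 .1 0 1' 30; python3 -m inch '0 0 0 0 1;0 0 0 0 .6;0 0 0 0 .6;0 0 0 0 .6;0 0 0 0 .6;0 0 0 0 .6;0 0 0 0 .6;0 0 0 0 .6' 30
```

```text
time_s: 5.3
tcp_pos: [0.456, 0.1563, 0.0192]
eef_rot: [-180.0, -0.0, -165.6]
contact_force: [0.5, 0.2, -0.2]
gripper_width: 0.0875
gripper_force: 0.0
time_s: 6.3
tcp_pos: [0.4563, 0.1582, 0.0204]
eef_rot: [180.0, 0.1, -165.5]
contact_force: [-1.4, -1.0, 6.1]
gripper_width: 0.0659
gripper_force: 29.9
```

```bash
python3 -m inch '0 0 -.03 0 .6;0 0 -.06 0 .6;0 0 -.08 0 .6;0 0 -.1 0 .6;0 0 -.1 0 .6;0 0 -.1 0 .6;0 0 -.08 0 .6;0 0 -.05 0 .6'; python3 -m inch '.02 -.08 0 0 .6;.04 -.16 0 0 .6;.05 -.2 0 0 .6;.05 -.22 0 0 .6;.05 -.2 0 0 .6;.04 -.18 0 0 .6;.03 -.12 0 0 .6;.01 -.06 0 0 .6'; python3 -m inch '0 0 0 -.0277 .6;0 0 0 -.0277 .6;0 0 0 -.0277 .6;0 0 0 -.0277 .6;0 0 0 -.0277 .6;0 0 0 -.0277 .6;0 0 0 -.0277 .6;0 0 0 -.0277 .6'
python3 - <<'E'
from h import *
from plant import capture
go(.46,-.03,.04,-85.8)
for n in("scene","side"):
    c=capture(n);pickle.dump(c,open(n+"1.pkl","wb"))
    if n=="side":
        u=proj(c,[.46,-.03,.08])[0].astype(int);print(u)
        im=c["color"][u[1]-55:u[1]+55,u[0]-70:u[0]+70];cv2.imwrite("pics/s1.png",cv2.resize(im,None,fx=5,fy=5,interpolation=cv2.INTER_CUBIC))
E
```

```text
time_s: 7.3
tcp_pos: [0.456, 0.1581, 0.1107]
eef_rot: [180.0, 0.1, -165.5]
contact_force: [0.2, -0.1, -1.1]
gripper_width: 0.0658
gripper_force: 29.9
time_s: 8.3
tcp_pos: [0.4588, -0.0315, 0.1091]
eef_rot: [180.0, -0.1, -165.6]
contact_force: [0.8, -0.1, -1.4]
gripper_width: 0.066
gripper_force: 29.9
time_s: 9.3
tcp_pos: [0.4593, -0.0301, 0.1094]
eef_rot: [180.0, -0.0, -85.4]
contact_force: [0.8, 0.2, -1.0]
gripper_width: 0.0659
gripper_force: 29.9
pos [ 0.4593 -0.0301  0.1094] rot [ 1.7996e+02 -1.0000e-02 -8.5370e+01] | units [-0.0006 -0.0051  0.4623] spin 0.0011813794509306617 min rows 1.109693721931234 0.039747346012620394
[336 196]
```

View pics/s1.png

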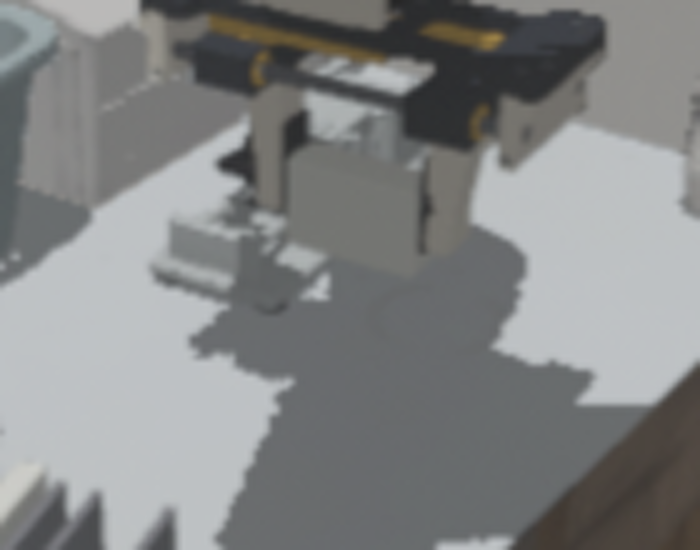

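The side crop shows the block held level between the fingers, clear of the worktop. Now I'll lower it.

```bash
python3 -m inch '0 0 .1 0 .6;0 0 .12 0 .6;0 0 .12 0 .6;0 0 .11 0 .6;0 0 .09 0 .6;0 0 .05 0 .6;0 0 .03 0 .6;0 0 0 0 .6'; python3 -m inch '0 0 .005 0 .6;0 0 .005 0 .6;0 0 .005 0 .6;0 0 .003 0 .6;0 0 0 0 .6;0 0 0 0 .6;0 0 0 0 .6;0 0 0 0 .6'
```

```text
time_s: 10.4
tcp_pos: [0.4596, -0.0301, 0.0167]
eef_rot: [180.0, -0.0, -85.7]
contact_force: [-0.4, 0.4, -0.7]
gripper_width: 0.0661
gripper_force: 29.9
time_s: 11.4
tcp_pos: [0.4596, -0.0301, 0.014]
eef_rot: [-180.0, 0.0, -85.7]
contact_force: [0.6, 0.1, -1.6]
gripper_width: 0.0661
gripper_force: 29.9
```

```bash
python3 -m inch '0 0 .004 0 .6;0 0 .004 0 .6;0 0 .004 0 .6;0 0 .003 0 .6;0 0 0 0 .6;0 0 0 0 .6;0 0 0 0 .6;0 0 0 0 .6'
```

```text
time_s: 12.4
tcp_pos: [0.4596, -0.0301, 0.0124]
eef_rot: [-180.0, -0.0, -85.7]
contact_force: [-2.3, 0.5, 11.5]
gripper_width: 0.0659
gripper_force: 29.9
```

```bash
python3 -m inch '0 0 0 0 1;0 0 0 0 1;0 0 0 0 1;0 0 0 0 1;0 0 -.08 0 1;0 0 -.15 0 1;0 0 -.15 0 1;0 0 -.12 0 1'; python3 -m inch '0 0 -.1 .0278 1;0 0 0 .0278 1;0 0 0 .0278 1;0 0 0 .0278 1;0 0 0 .0278 1;0 0 0 .0278 1;0 0 0 .0278 1;0 0 0 .0278 1'
python3 - <<'E'
from h import *
from plant import capture
go(.46,-.03,.1,-175.8)
c=capture("side")
u=proj(c,[.46,-.03,.03])[0].astype(int);print(u)
im=c["color"][u[1]-55:u[1]+55,u[0]-70:u[0]+70];cv2.imwrite("pics/s2.png",cv2.resize(im,None,fx=5,fy=5,interpolation=cv2.INTER_CUBIC))
E
```

```text
time_s: 13.4
tcp_pos: [0.4599, -0.03, 0.0885]
eef_rot: [-179.9, 0.0, -85.7]
contact_force: [-0.1, 0.4, 0.8]
gripper_width: 0.0876
gripper_force: 0.0
time_s: 14.4
tcp_pos: [0.4596, -0.0301, 0.1026]
eef_rot: [180.0, 0.0, -166.1]
contact_force: [0.1, -0.4, 0.0]
gripper_width: 0.0875
gripper_force: 0.0
pos [ 0.4596 -0.0301  0.1026] rot [ 1.8000e+02  4.0000e-02 -1.6611e+02] | units [-0.0026  0.0001  0.0173] spin 0.02692909387956293 min rows 0.041981246281314874 0.9060255884712761
[336 215]
```

View pics/s2.png

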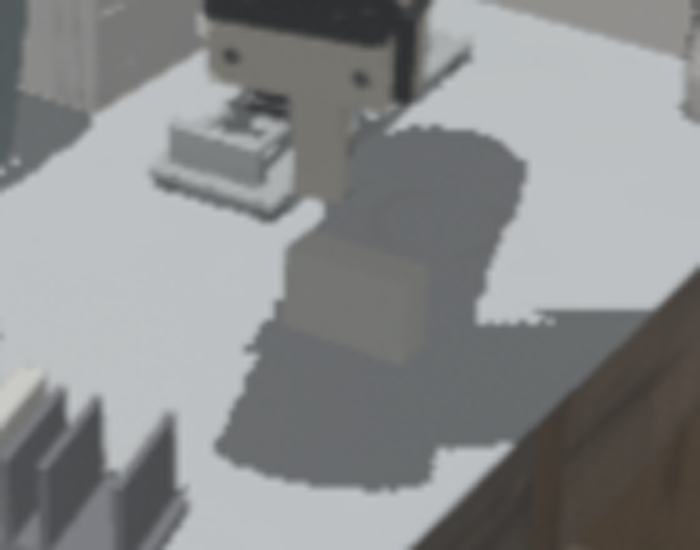

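The block stands upright and free on the worktop at about (355,300) in the crop. I'll take it across its thickness, near its rear end.

```bash
python3 -m inch '0 0 0 .0267 1;.09 0 0 0 1;.09 0 .05 0 1;0 0 .12 0 1;0 0 .13 0 1;0 0 .13 0 1;0 0 .12 0 1;0 0 .06 0 1' 40; python3 -m inch '0 0 0 0 1;0 0 0 0 .1;0 0 0 0 .1;0 0 0 0 .1;0 0 0 0 .1;0 0 0 0 .1;0 0 0 0 .1;0 0 0 0 .1' 40; python3 -m inch '0 0 0 0 .1;0 0 0 0 .1;0 0 0 0 .1;0 0 0 0 .1;0 0 0 0 .1;0 0 0 0 .1;0 0 0 0 .1;0 0 0 0 .1' 40
```

```text
time_s: 15.45
tcp_pos: [0.4312, -0.0326, 0.0094]
eef_rot: [-180.0, -0.1, -175.2]
contact_force: [0.5, -0.7, -0.1]
gripper_width: 0.088
gripper_force: 0.0
time_s: 16.45
tcp_pos: [0.4327, -0.0323, 0.0102]
eef_rot: [180.0, -0.0, -175.4]
contact_force: [0.2, -0.8, 1.4]
gripper_width: 0.0236
gripper_force: 39.9
time_s: 17.45
tcp_pos: [0.4327, -0.0323, 0.0103]
eef_rot: [-180.0, -0.0, -175.4]
contact_force: [0.4, 0.3, -0.3]
gripper_width: 0.0238
gripper_force: 39.9
```

```bash
python3 -m inch '0 0 -.04 0 .1;0 0 -.08 0 .1;0 0 -.15 0 .1;0 0 -.2 0 .1;0 0 -.25 0 .1;0 0 -.25 0 .1;0 0 -.2 0 .1;0 0 -.1 0 .1'; python3 -m inch '-.08 -.1 -.05 0 .1;-.12 -.16 -.1 0 .1;-.15 -.21 -.12 0 .1;-.15 -.21 -.12 0 .1;-.15 -.21 -.1 0 .1;-.12 -.17 -.08 0 .1;-.08 -.13 -.03 0 .1;0 0 0 0 .1'
python3 - <<'E'
from h import *
from plant import capture,get_state
w=capture("wrist");pickle.dump(w,open("w4.pkl","wb"));s=get_state();print(s["tcp_pos"],s["eef_rot"],s["gripper_width"])
p=proj(w,[.562,-.2,.05])[0].astype(int);print(p)
im=w["color"][p[1]-40:p[1]+50,p[0]-60:p[0]+60].astype(float)
im=np.clip((im-40)*1.7,0,255).astype(np.uint8)
print((p-[60,40]).tolist())
cv2.imwrite("pics/w4.png",cv2.resize(im,None,fx=6.6,fy=6.6,interpolation=cv2.INTER_CUBIC))
E
```

```text
time_s: 18.45
tcp_pos: [0.4331, -0.0322, 0.2036]
eef_rot: [180.0, 0.2, -175.4]
contact_force: [-0.0, 0.3, -2.0]
gripper_width: 0.0237
gripper_force: 39.9
time_s: 19.45
tcp_pos: [0.5743, -0.2011, 0.2912]
eef_rot: [-180.0, -0.0, -175.5]
contact_force: [0.7, 0.5, -2.1]
gripper_width: 0.0241
gripper_force: 39.9
[ 0.57371506 -0.20036236  0.29098442] [ 1.79983842e+02 -2.32234411e-02 -1.75463520e+02] 0.02390725028123383
[323 165]
[263, 125]
```

View pics/w4.png

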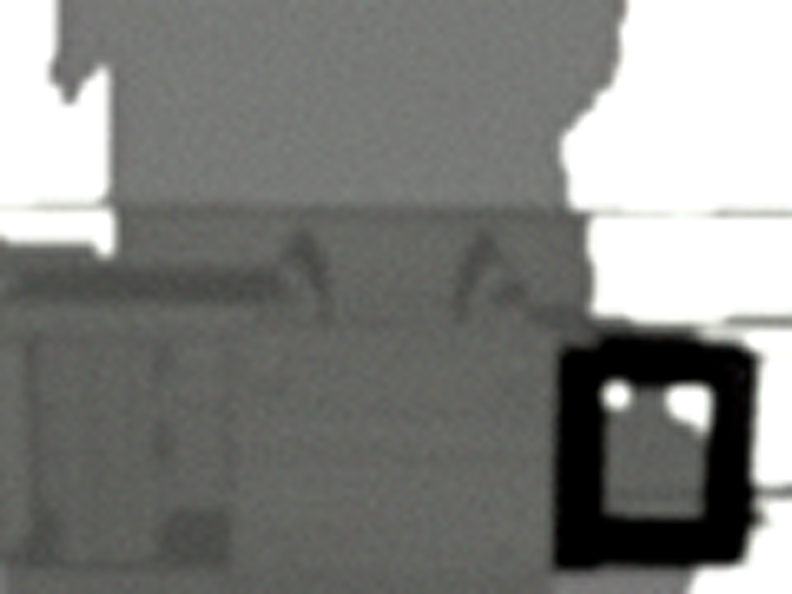

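The slicer is seen square-on. The lip tips are at (303,238) and (487,235), and the inner ends at (322,315) and (463,315). The plate's front edge runs level at row ~210.

```bash
python3 - <<'E'
from h import *
w=pickle.load(open("w4.pkl","rb"));w3=pickle.load(open("w3.pkl","rb"))
f=lambda u,v,z:plane(w,(263+u/6.6,125+v/6.6),z)[:2]
a,b=f(10,207,.012),f(780,213,.012);print("front edge ang",np.degrees(np.arctan2(*(b-a)[::-1]))-90)
for z in(.045,.055,.062):
    q=[f(303,238,z),f(487,235,z),f(322,315,z),f(463,315,z)]
    print(z,[x.round(4).tolist() for x in q],np.linalg.norm(q[0]-q[1]),np.linalg.norm(q[2]-q[3]),((q[0]+q[1])/2).round(4),((q[2]+q[3])/2).round(4))
print("front mid",f(395,210,.012))
# calibration check: block known from grasp, seen in w3
print(proj(w3,[[.4563,.1582,.052]]))
g=w3["color"][178:186,270:365].mean((0,2));print(g.astype(int).tolist())
go(.48,-.2,.1,-175.4)
E
```

```text
front edge ang 4.020769706624421
0.045 [[0.5589, -0.2192], [0.5556, -0.1838], [0.5736, -0.2144], [0.5715, -0.187]] 0.03554797669979381 0.02749639397568647 [ 0.5572 -0.2015] [ 0.5725 -0.2007]
0.055 [[0.5575, -0.2188], [0.5543, -0.1843], [0.5719, -0.2142], [0.5698, -0.1875]] 0.034669214323360904 0.026816670437059615 [ 0.5559 -0.2016] [ 0.5708 -0.2009]
0.062 [[0.5566, -0.2186], [0.5534, -0.1847], [0.5707, -0.2141], [0.5686, -0.1879]] 0.03405408065985789 0.026340863960020822 [ 0.555  -0.2017] [ 0.5696 -0.201 ]
front mid [ 0.55612209 -0.20147411]
[[315.70450919 182.28844109]]
[161, 166, 175, 187, 188, 160, 128, 117, 114, 109, 107, 111, 115, 114, 110, 109, 111, 113, 116, 116, 116, 115, 112, 112, 111, 112, 112, 111, 112, 112, 112, 112, 112, 112, 112, 112, 113, 112, 112, 113, 112, 112, 112, 112, 112, 112, 113, 113, 112, 112, 113, 112, 113, 113, 113, 113, 113, 113, 113, 113, 113, 114, 113, 112, 113, 113, 113, 113, 113, 114, 113, 113, 116, 143, 194, 233, 243, 244, 240, 228, 216, 217, 220, 220, 220, 220, 220, 220, 220, 220, 220, 220, 220, 220, 220]
pos [ 0.5737 -0.2004  0.291 ] rot [ 1.7998e+02 -2.0000e-02 -1.7546e+02] | units [0.6221 0.0515 1.2735] spin -0.00017644497386236759 min rows 3.403816825494014 0.005936466410322648
```

```bash
python3 -m inch '.08 0 0 .0011 .1;.13 0 0 0 .1;.15 0 0 0 .1;.14 0 .05 0 .1;.08 0 .1 0 .1;.047 0 .2 0 .1;0 0 .25 0 .1;0 0 .25 0 .1'; python3 -m inch '0 0 .25 0 .1;0 0 .2 0 .1;0 0 .15 0 .1;0 0 .12 0 .1;0 0 .1 0 .1;0 0 .06 0 .1;0 0 0 0 .1;0 0 0 0 .1'
python3 - <<'E'
from h import *
go(.48,-.2072,.0258,-175.85)
E
```

```text
time_s: 20.5
tcp_pos: [0.4792, -0.2064, 0.1632]
eef_rot: [-180.0, 0.1, -175.8]
contact_force: [0.2, 0.3, -0.6]
gripper_width: 0.0237
gripper_force: 39.9
time_s: 21.5
tcp_pos: [0.4807, -0.207, 0.0318]
eef_rot: [-180.0, 0.1, -175.8]
contact_force: [-0.2, -0.1, -1.0]
gripper_width: 0.0241
gripper_force: 39.9
pos [ 0.4807 -0.207   0.0318] rot [-1.7999e+02  5.0000e-02 -1.7578e+02] | units [ 0.005  -0.0011  0.0403] spin 0.0002045976421818807 min rows 0.09746706778294247 0.006883658989296921
```

```bash
python3 -m inch '0 -.001 .02 0 .1;0 0 .019 0 .1;-.02 0 0 0 .1;-.025 0 0 0 .1;-.03 0 0 0 .1;-.03 0 0 0 .1;-.02 0 0 0 .1;0 0 0 0 .1'; python3 -m inch '-.015 0 0 0 .1;-.015 0 0 0 .1;-.015 0 0 0 .1;-.015 0 0 0 .1;-.01 0 0 0 .1;0 0 0 0 .1;0 0 0 0 .1;0 0 0 0 .1'
```

```text
time_s: 22.5
tcp_pos: [0.4992, -0.2057, 0.0253]
eef_rot: [180.0, -0.0, -175.8]
contact_force: [0.7, -0.4, -0.5]
gripper_width: 0.0236
gripper_force: 39.9
time_s: 23.5
tcp_pos: [0.5081, -0.2055, 0.025]
eef_rot: [-180.0, -0.1, -175.8]
contact_force: [-2.9, -4.9, -1.6]
gripper_width: 0.0241
gripper_force: 39.9
```

The force pushes the block toward -y, so I'll ease about 1 mm that way and go on.

```bash
python3 -m inch '0 -.006 0 0 .1;0 0 0 0 .1;-.01 0 0 0 .1;-.01 0 0 0 .1;-.01 0 0 0 .1;0 0 0 0 .1;0 0 0 0 .1;0 0 0 0 .1'
```

```text
time_s: 24.5
tcp_pos: [0.5142, -0.2055, 0.0255]
eef_rot: [-180.0, 0.0, -175.8]
contact_force: [-0.7, -0.5, -0.9]
gripper_width: 0.0238
gripper_force: 39.9
```

```bash
python3 -m inch '-.012 0 0 0 .1;-.015 0 0 0 .1;-.015 0 0 0 .1;-.015 0 0 0 .1;-.015 0 0 0 .1;0 0 0 0 .1;0 0 0 0 .1;0 0 0 0 .1'
```

```text
time_s: 25.5
tcp_pos: [0.525, -0.2047, 0.0255]
eef_rot: [-180.0, 0.0, -175.8]
contact_force: [0.7, -0.1, -1.4]
gripper_width: 0.0238
gripper_force: 39.9
```

```bash
python3 -m inch '-.012 0 0 0 .1;-.015 0 0 0 .1;-.015 0 0 0 .1;-.015 0 0 0 .1;-.015 0 0 0 .1;0 0 0 0 .1;0 0 0 0 .1;0 0 0 0 .1'
```

```text
time_s: 26.5
tcp_pos: [0.5359, -0.2039, 0.0255]
eef_rot: [-180.0, 0.0, -175.8]
contact_force: [0.5, -0.8, -2.1]
gripper_width: 0.0241
gripper_force: 39.9
```

```bash
python3 -m inch '0 0 .005 0 .1;0 0 .005 0 .1;0 0 0 0 .1;0 0 0 0 .5;0 0 0 0 .5;0 0 0 0 .5;0 0 0 0 .5;0 0 0 0 .5'; python3 -m inch '.03 0 0 0 .5;.06 0 0 0 .5;.08 0 0 0 .5;.06 0 0 0 .5;.03 0 0 0 .5;0 0 0 0 0;0 0 0 0 0;0 0 0 0 0'; python3 -m inch '0 0 0 0 0;0 0 0 0 0;0 0 0 0 0;-.02 0 0 0 0;-.02 0 0 0 0;-.02 0 0 0 0;0 0 0 0 0;0 0 0 0 0'
```

```text
time_s: 27.5
tcp_pos: [0.5356, -0.2039, 0.0239]
eef_rot: [180.0, -0.0, -175.8]
contact_force: [-0.2, -0.2, 0.4]
gripper_width: 0.0439
gripper_force: 0.0
time_s: 28.5
tcp_pos: [0.497, -0.2068, 0.0239]
eef_rot: [-180.0, 0.0, -175.8]
contact_force: [-0.3, -0.1, -0.5]
gripper_width: 0.0191
gripper_force: 0.0
time_s: 29.5
tcp_pos: [0.5056, -0.2061, 0.0238]
eef_rot: [180.0, -0.0, -175.8]
contact_force: [-0.3, 0.2, -0.3]
gripper_width: 0.0005
gripper_force: 0.0
```

```bash
python3 -m inch '-.02 0 0 0 0;-.03 0 0 0 0;-.03 0 0 0 0;-.02 0 0 0 0;-.02 0 0 0 0;-.02 0 0 0 0;0 0 0 0 0;0 0 0 0 0'; python3 -m inch '-.015 0 0 0 0;-.015 0 0 0 0;-.012 0 0 0 0;-.012 0 0 0 0;0 0 0 0 0;0 0 0 0 0;0 0 0 0 0;0 0 0 0 0'
```

```text
time_s: 30.5
tcp_pos: [0.5269, -0.2046, 0.024]
eef_rot: [-180.0, 0.0, -175.8]
contact_force: [0.1, 0.5, 0.2]
gripper_width: 0.0006
gripper_force: 0.0
time_s: 31.5
tcp_pos: [0.5349, -0.204, 0.0239]
eef_rot: [-180.0, 0.0, -175.8]
contact_force: [0.1, -0.2, 0.1]
gripper_width: 0.0004
gripper_force: 0.0
```

```bash
python3 -m inch '-.01 0 0 0 0;-.01 0 0 0 0;-.01 0 0 0 0;0 0 0 0 0;0 0 0 0 0;0 0 0 0 0;0 0 0 0 0;0 0 0 0 0'; python3 -m inch '-.007 0 0 0 0;-.007 0 0 0 0;0 0 0 0 0;0 0 0 0 0;0 0 0 0 0;0 0 0 0 0;0 0 0 0 0;0 0 0 0 0'
```

```text
time_s: 32.5
tcp_pos: [0.5393, -0.2037, 0.024]
eef_rot: [-180.0, 0.0, -175.8]
contact_force: [-0.4, -0.3, 0.3]
gripper_width: 0.0006
gripper_force: 0.0
time_s: 33.5
tcp_pos: [0.5395, -0.2036, 0.0237]
eef_rot: [180.0, -0.2, -175.8]
contact_force: [-5.9, -0.2, 5.0]
gripper_width: 0.0003
gripper_force: 3.0
```

```bash
python3 -m inch '-.007 0 0 0 0;-.007 0 0 0 0;0 0 0 0 0;0 0 0 0 0;0 0 0 0 0;0 0 0 0 0;0 0 0 0 0;0 0 0 0 0'
python3 - <<'E'
from h import *
from plant import capture
w=capture("wrist");pickle.dump(w,open("w5.pkl","wb"))
a=w["color"]
c=capture("side");pickle.dump(c,open("sd5.pkl","wb"))
u=proj(c,[.555,-.2,.04])[0].astype(int);print(u)
im=c["color"][u[1]-40:u[1]+40,u[0]-50:u[0]+50]
cv2.imwrite("pics/s5.png",cv2.resize(im,None,fx=7,fy=7,interpolation=cv2.INTER_CUBIC))
E
```

```text
time_s: 34.5
tcp_pos: [0.5395, -0.2036, 0.0235]
eef_rot: [180.0, -0.4, -175.8]
contact_force: [-11.5, -0.1, 9.6]
gripper_width: 0.0006
gripper_force: 5.8
[341 174]
```

View pics/s5.png

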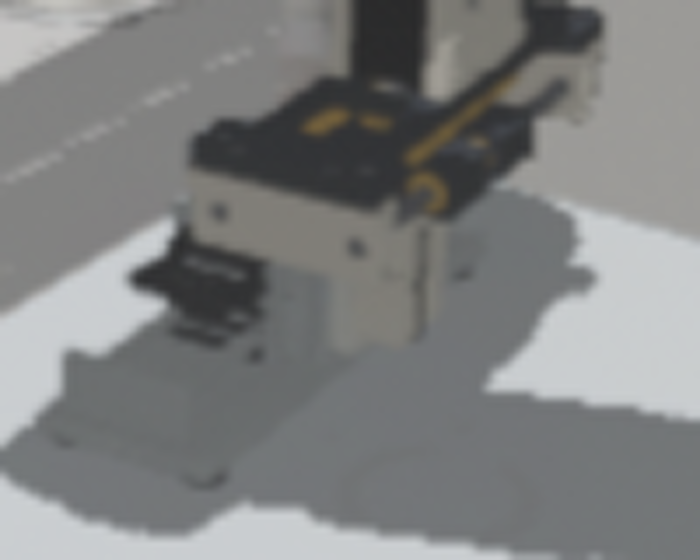

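The gripper hides the block in this view. I'll back off and check by image numbers where its rear end stands. I have now viewed 11 pictures, one over the limit, so I won't view any more.

```bash
python3 -m inch '.03 0 0 0 0;.08 0 0 0 0;.12 0 0 0 0;.1 0 -.05 0 0;.08 0 -.15 0 0;0 0 -.25 0 0;0 0 -.25 0 0;0 0 -.25 0 0'; python3 -m inch '0 0 -.25 0 0;0 0 -.25 0 0;-.1 0 -.2 0 0;-.15 0 -.13 0 0;-.15 0 0 0 0;-.15 0 0 0 0;-.1 0 0 0 0;0 0 0 0 0'
python3 - <<'E'
from h import *
from plant import capture,get_state
w=capture("wrist");pickle.dump(w,open("w6.pkl","wb"));s=get_state();print(s["tcp_pos"],s["eef_rot"])
w4=pickle.load(open("w4.pkl","rb"))
print("front-edge pt",proj(w,[.5561,-.2015,.012]),"lips",proj(w,[.556,-.2016,.055]))
for n,c in(("old",w4),("new",w)):
    p=proj(c,[.556,-.2016,.058])[0];u=int(round(p[0]));v=int(round(p[1]))
    g=cv2.cvtColor(c["color"],cv2.COLOR_BGR2GRAY)
    print(n,u,v,"col",list(zip(range(v-22,v+24),g[v-22:v+24,u-3:u+4].mean(1).astype(int).tolist())))
    for dv in(-6,-3,0):print(dv,g[v+dv,u-22:u+23].tolist())
E
```

```text
time_s: 35.6
tcp_pos: [0.4812, -0.2079, 0.1683]
eef_rot: [-180.0, 0.1, -175.8]
contact_force: [0.8, -0.4, -0.2]
gripper_width: 0.0003
gripper_force: 0.0
time_s: 36.6
tcp_pos: [0.5793, -0.2006, 0.2906]
eef_rot: [180.0, -0.0, -175.8]
contact_force: [0.1, 0.6, 0.1]
gripper_width: 0.0003
gripper_force: 0.0
[ 0.57884616 -0.20067045  0.29068053] [ 1.79989968e+02 -3.92434999e-02 -1.75786260e+02]
front-edge pt [[322.65901785 153.27002343]] lips [[322.64122412 157.00767239]]
old 323 161 col [(139, 110), (140, 110), (141, 111), (142, 110), (143, 111), (144, 111), (145, 110), (146, 110), (147, 110), (148, 110), (149, 111), (150, 111), (151, 111), (152, 111), (153, 111), (154, 111), (155, 108), (156, 101), (157, 97), (158, 97), (159, 99), (160, 100), (161, 100), (162, 100), (163, 100), (164, 100), (165, 99), (166, 99), (167, 99), (168, 98), (169, 97), (170, 97), (171, 97), (172, 98), (173, 95), (174, 96), (175, 98), (176, 98), (177, 99), (178, 98), (179, 98), (180, 99), (181, 99), (182, 99), (183, 99), (184, 99)]
-6 [108, 108, 108, 108, 108, 108, 109, 108, 111, 109, 107, 109, 109, 110, 108, 110,
[... 1035 characters left out ...]
175, 94), (176, 95), (177, 96), (178, 96), (179, 96), (180, 96)]
-6 [105, 103, 106, 105, 105, 106, 106, 106, 103, 105, 107, 104, 103, 105, 104, 102, 106, 105, 104, 103, 105, 101, 103, 103, 99, 104, 104, 104, 104, 105, 105, 105, 106, 106, 106, 104, 106, 107, 107, 108, 107, 107, 104, 104, 106]
-3 [91, 94, 93, 95, 92, 97, 94, 94, 95, 93, 94, 99, 103, 111, 114, 114, 117, 115, 113, 114, 116, 116, 115, 116, 114, 113, 116, 111, 116, 112, 108, 98, 92, 90, 92, 91, 92, 91, 90, 91, 91, 93, 91, 91, 92]
0 [97, 99, 100, 98, 97, 92, 87, 82, 85, 92, 93, 101, 110, 116, 117, 117, 117, 116, 117, 117, 117, 117, 119, 118, 118, 116, 118, 117, 119, 116, 107, 100, 95, 92, 89, 84, 87, 92, 95, 96, 95, 94, 96, 96, 96]
```

```bash
python3 - <<'E'
from h import *
w=pickle.load(open("w6.pkl","rb"));g=cv2.cvtColor(w["color"],cv2.COLOR_BGR2GRAY).astype(float)
ex=np.array([np.cos(np.radians(4.1)),np.sin(np.radians(4.1))]);ey=np.array([-ex[1],ex[0]])
def edge(u0,u1,v0,v1,sgn):
    p=g[v0:v1,u0:u1].mean(1);k=np.gradient(p)*sgn;k=k.clip(0);i=k.argmax();s=slice(max(i-2,0),i+3)
    return v0+(k[s]*np.arange(len(k))[s]).sum()/k[s].sum()
vb=edge(316,330,150,160,1);print("block rear row",vb)
for z in(.058,.056):
    r=plane(w,(323,vb),z)[:2];print("rear",z,r,r@ex)
for u in(250,290,350,380,400,420):
    print(u,g[144:160,u-3:u+4].mean(1).astype(int).tolist())
vc=edge(316,330,164,174,-1);print("cover edge row",vc,[ (plane(w,(323,vc),z)[:2]@ex).round(4) for z in(.062,.065,.071)])
for n in ("w6","w4"):
  c=pickle.load(open(n+".pkl","rb"));G=cv2.cvtColor(c["color"],cv2.COLOR_BGR2GRAY)
  v=int(proj(c,[.556,-.2016,.058])[0][1]);print(n,v)
  for r in range(v-4,v+16):print(r,G[r,302:314].tolist(),G[r,330:344].tolist())
E
```

```text
block rear row 153.11671087533156
rear 0.058 [ 0.55085934 -0.20154105] 0.5350399032654158
rear 0.056 [ 0.55107666 -0.20151969] 0.5352581899711197
250 [221, 220, 221, 220, 220, 220, 222, 212, 182, 169, 186, 199, 202, 201, 200, 200]
290 [106, 106, 106, 106, 106, 106, 107, 104, 99, 95, 95, 96, 96, 96, 95, 97]
350 [174, 192, 197, 190, 184, 183, 183, 181, 161, 132, 114, 118, 124, 125, 125, 123]
380 [222, 222, 222, 223, 222, 223, 223, 220, 201, 174, 183, 219, 231, 234, 233, 233]
400 [222, 222, 222, 222, 222, 221, 222, 223, 216, 189, 183, 215, 231, 236, 235, 234]
420 [221, 221, 221, 222, 222, 221, 222, 221, 221, 222, 221, 222, 221, 221, 221, 222]
cover edge row 169.64367816091954 [np.float64(0.5548), np.float64(0.5543), np.float64(0.5534)]
w6 157
153 [97, 96, 94, 94, 96, 94, 93, 96, 96, 93, 97, 103] [108, 104, 96, 95, 95, 96, 96, 92, 94, 94, 95, 93, 95, 93]
154 [94, 93, 95, 92, 97, 94, 94, 95, 93, 94, 99, 103] [112, 108, 98, 92, 90, 92, 91, 92, 91, 90, 91, 91, 93, 91]
155 [97, 95, 98, 96, 98, 95, 94, 96, 95, 94, 98, 108] [114, 108, 98, 92, 94, 92, 93, 92, 92, 94, 96, 91, 89, 92]
156 [95, 95
[... 3484 characters left out ...]
 92, 88, 90, 87, 89, 91, 95]
171 [93, 94, 95, 94, 95, 94, 97, 98, 99, 94, 93, 95] [97, 91, 89, 88, 95, 95, 96, 96, 92, 92, 94, 92, 92, 90]
172 [94, 95, 98, 93, 96, 97, 97, 99, 97, 90, 91, 94] [96, 95, 89, 90, 94, 97, 97, 96, 95, 96, 97, 98, 94, 89]
173 [93, 96, 95, 96, 95, 94, 96, 98, 95, 92, 91, 93] [98, 94, 89, 92, 95, 99, 94, 98, 97, 98, 97, 99, 94, 90]
174 [98, 97, 96, 97, 98, 97, 95, 94, 96, 95, 93, 96] [97, 97, 95, 96, 99, 97, 96, 97, 98, 99, 96, 97, 95, 96]
175 [98, 99, 96, 99, 98, 97, 99, 101, 98, 98, 96, 100] [98, 97, 99, 99, 96, 97, 98, 97, 98, 100, 98, 96, 96, 98]
176 [100, 100, 102, 101, 99, 99, 100, 97, 99, 99, 98, 100] [100, 96, 99, 99, 99, 101, 97, 97, 98, 100, 97, 98, 97, 97]
```

The rear end is now about 4–6 mm in front of the lip tips and centred, which agrees with home. I'll push once more, a little firmer, to confirm it is on the hard stop.

```bash
python3 -m inch '.1 0 0 0 0;.15 0 0 0 0;.17 0 0 0 0;.15 0 .05 0 0;.09 0 .15 0 0;0 0 .25 0 0;0 0 .3 0 0;0 0 .3 0 0'; python3 -m inch '0 0 .25 0 0;0 0 .2 0 0;0 0 .12 0 0;0 0 .08 0 0;0 0 .04 0 0;-.05 0 0 0 0;-.05 0 0 0 0;0 0 0 0 0'
python3 - <<'E'
from h import *
go(.5395,-.2037,.03,-175.9)
E
```

```text
time_s: 37.65
tcp_pos: [0.4793, -0.2081, 0.1331]
eef_rot: [-180.0, 0.1, -175.8]
contact_force: [1.0, 0.3, 0.2]
gripper_width: 0.0006
gripper_force: 0.0
time_s: 38.65
tcp_pos: [0.4968, -0.2068, 0.0304]
eef_rot: [-180.0, 0.1, -175.8]
contact_force: [0.1, -0.4, -0.6]
gripper_width: 0.0002
gripper_force: 0.0
pos [ 0.4968 -0.2068  0.0304] rot [-1.7998e+02  8.0000e-02 -1.7577e+02] | units [-2.855e-01 -1.000e-04  3.300e-03] spin 0.00037041665129859463 min rows 0.6852896156894568 0.012462616305373278
```

```bash
python3 -m inch '-.05 0 0 0 0;-.06 0 0 0 0;-.06 0 0 0 0;-.05 0 0 0 0;-.03 0 0 0 0;-.02 0 0 0 0;0 0 0 0 0;0 0 0 0 0';python3 -m inch '-.012 0 0 0 0;-.012 0 0 0 0;-.012 0 0 0 0;-.008 0 0 0 0;0 0 0 0 0;0 0 0 0 0;0 0 0 0 0;0 0 0 0 0'
```

```text
time_s: 39.65
tcp_pos: [0.5357, -0.2039, 0.0299]
eef_rot: [180.0, -0.0, -175.8]
contact_force: [0.3, 0.6, -0.3]
gripper_width: 0.0004
gripper_force: 0.0
time_s: 40.65
tcp_pos: [0.5395, -0.2036, 0.0296]
eef_rot: [180.0, -0.3, -175.8]
contact_force: [-9.1, -0.5, 7.0]
gripper_width: 0.0003
gripper_force: 4.2
```

```bash
python3 -m inch '-.007 0 0 0 0;-.007 0 0 0 0;-.007 0 0 0 0;0 0 0 0 0;0 0 0 0 0;0 0 0 0 0;0 0 0 0 0;0 0 0 0 0'
```

```text
time_s: 41.65
tcp_pos: [0.5395, -0.2036, 0.0294]
eef_rot: [179.9, -0.6, -175.9]
contact_force: [-16.8, -0.3, 14.2]
gripper_width: 0.0004
gripper_force: 8.6
```

```bash
python3 -m inch '.03 0 0 0 0;.06 0 0 0 0;.1 0 0 0 0;.12 0 0 0 0;.08 0 -.1 0 0;0 0 -.25 0 0;0 0 -.3 0 0;0 0 -.3 0 0'; python3 -m inch '0 0 -.25 0 0;0 0 -.25 0 0;-.1 0 -.2 0 0;-.15 0 -.1 0 0;-.15 0 0 0 0;-.15 0 0 0 0;-.1 0 0 0 0;0 0 0 0 0'
python3 - <<'E'
from h import *
from plant import capture
w=capture("wrist");g=cv2.cvtColor(w["color"],cv2.COLOR_BGR2GRAY)
v,u=157,323
p=proj(w,[.551,-.2015,.058])[0];print(p);u,v=p.round().astype(int)
print(v-6,g[v-6:v+8,u-3:u+4].mean(1).astype(int).tolist())
print([g[v+k,u-14:u+15].tolist() for k in(3,10)])
sc=pickle.load(open("scene0.pkl","rb"));c=capture("scene")
d=np.abs(c["color"].astype(int)-sc["color"]).max(2)
for n,(x,y,s) in dict(thin=(285,243,5),tumbler=(256,205,12),shaker=(397,158,8)).items(): print(n,d[y-s:y+s,x-s:x+s].mean().round(1))
E
```

```text
time_s: 42.65
tcp_pos: [0.4867, -0.2076, 0.1751]
eef_rot: [-180.0, 0.1, -175.8]
contact_force: [1.4, 0.1, -1.5]
gripper_width: 0.0003
gripper_force: 0.0
time_s: 43.65
tcp_pos: [0.5847, -0.2002, 0.2924]
eef_rot: [180.0, -0.0, -175.8]
contact_force: [-0.3, 0.5, 0.1]
gripper_width: 0.0002
gripper_force: 0.0
[323.05865713 148.60934726]
143 [106, 106, 105, 104, 104, 108, 113, 116, 118, 118, 118, 117, 117, 118]
[[88, 93, 96, 99, 108, 114, 117, 119, 118, 119, 118, 117, 120, 116, 117, 119, 118, 120, 118, 120, 119, 117, 112, 104, 95, 93, 90, 91, 91], [88, 84, 82, 90, 103, 114, 119, 119, 120, 115, 119, 118, 117, 118, 115, 119, 119, 118, 120, 118, 117, 115, 107, 91, 83, 84, 91, 93, 95]]
thin 1.0
tumbler 1.1
shaker 3.8
```

The block hasn't moved from the stop, nothing else has shifted, and the arm is clear.

```bash
python3 -c "
from plant import close_job;print(close_job())"
```

```text
the job is handed in; nothing more can be done
None
```

The thick spacer was stood on the worktop, re-gripped and pushed into the slicer's gap until it would not move further under about 17 N. That looks like fully home, though the camera check of its depth was only good to about 3 mm. The thin block, tumbler and shaker look unmoved. The job was handed in at about 44 s. I viewed 11 pictures, one over the limit of 10.

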